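Level the curing stand and set the lacquered box on it

TASK

Turn the two steel foot knobs of the levelling stand until its platform sits level. Only then take the small dark box out of the drying rack and set it down gently and upright on the platform, in the middle of the gap between the two cheeks and square to them, leaving the platform level. Leave everything else on the bench where it is.

Things in the scene. Friction and masses are not known exactly. Their poses are not given: they have to be found in the camera images.
- stand: Levelling stand, fixed: dark steel base plate 190 (its x) x 180 (its y) x 12 mm, whose place and yaw vary; origin at the centre of its underside, z up. In its frame the platform pivots on a fixed ball foot at the corner x +70, y -65 mm; knob A stands at x -70, y -65 and knob B at x +70, y +65 mm, each on a brass screw.
- platform: Tilting aluminium plate of the stand, 170 (x) x 160 (y) x 8 mm; origin at the centre of its upper face (58 mm above the bench when level), z its normal, vertical when level; starts tilted by 2 to 7 degrees. Two plywood cheeks on it, 56 mm long in x, 8 thick, 60 high, inner faces at y +36 and -36 mm: a 72 mm gap between them, open towards +x and -x.
- knob_a_grip (a point): Middle of the steel grip bar of foot knob A, near right corner: 36 mm long (x of this point), 13 thick (y), 80 to 112 mm above the bench over a 36 mm disc. Turns about the vertical at fixed height, stays where left; stops 2.3 rad either side of mid-travel. Clockwise from above lowers the platform there 6.3 mm per rad (tilts it 0.045 rad per rad about the stand's y); anticlockwise raises it.
- knob_b_grip (a point): Middle of the grip bar of foot knob B, far left corner, of the same make and stops as knob A, about 100 mm above the bench; bar along x of this point. It rides on the swing bar under the platform, so it leans (up to 5 degrees) with the tilt that knob A sets. Clockwise from above lowers the platform there 5.9 mm per rad (0.045 rad per rad about the stand's x axis); anticlockwise raises it.
- rack: Wooden drying rack, fixed: floor 110 (x) x 184 (y) x 8 mm with four partitions 100 mm long in x, 8 thick, from 8 to 68 mm above the bench, at y -84, -28, +28 and +84 mm: three slots 48 mm wide along x, centred at y -56, 0 and +56 mm, open above and at both ends. Origin at the centre of the underside.
- casket: The small dark box to be moved: closed, wooden, 62 (x) x 38 (y) x 50 mm (z), a pale line round it, 140 g; origin at the centre of its underside. Starts in any rack slot on the 8 mm floor, length along the slot, so there only its two ends are free; between the cheeks its x lies along the platform's y (cheek to cheek), so there only its long sides are free.
- offcut: Bystander in a slot of the rack: brown wooden offcut 50 x 32 x 22 mm; origin under its centre.
- pot: Bystander in a slot of the rack: round white pot, diameter 36, height 42 mm; origin under its centre.
- flask: Bystander: terracotta flask, diameter 66, height 168 mm, standing beyond the stand and the rack; origin under its centre.
- stone: Bystander: grey whetstone 100 (x) x 32 (y) x 20 mm lying to the right of the stand; origin under its centre.
- dish: Bystander: small white bowl, diameter 72, height 30 mm, standing in front of the stand; origin under its centre.
- tin: Bystander: open dark tin, diameter 68, height 85 mm, standing to the left of the stand; origin under its centre.
- brush: Bystander: brush 170 mm long along its x, about 25 mm high, lying in front of the rack; origin under its middle.
- jar: Bystander: amber glass jar, diameter 56, height 75 mm, standing behind the rack; origin under its centre.
Mind the look-alikes: they are no part of the job. Leave any blue look-alike of the casket alone.

How it is judged (in metres and radians):
On the way:
1. the platform is level (within 0.02 rad) before the box is brought to it (angle between platform's own z axis and vertical below 0.02 rad and horizontal distance between casket and platform above 0.1 m), for 0.3 s.
At the end, for the whole second after the job is handed in: The platform is level within 0.02 rad (1.1 degrees) and the box stands upright and at rest on it between the cheeks: its centre within 15 mm of the platform's centre along the gap and within 12 mm across, its length square to the cheeks within 0.17 rad, its underside on the plate (within 4 mm) (angle between platform's own z axis and vertical below 0.02 rad and x of casket in the frame of platform between -0.015 and 0.015 m and y of casket in the frame of platform between -0.012 and 0.012 m and z of casket in the frame of platform below 0.004 m and angle between the x axis of casket and the y axis of platform, either way round below 0.17 rad and angle between the z axis of casket and the z axis of platform, either way round below 0.06 rad and linear speed of casket below 0.02 m/s); the robot touches nothing.
It fails at once if a bystander is pushed more than 30 mm or knocked over (distance of any of offcut, pot, flask, stone, dish, tin, brush, jar from where it was at the start of the episode above 0.03 m or angle between any of offcut, pot, flask, stone, dish, tin, brush, jar's own z axis and vertical above 0.5 rad).
It fails at once if the box is dropped or banged onto the platform (over 60 N) (contact force between casket and platform above 60 N).
It also fails if it takes over 72 s, if anything falls off the work surface, if the arm or the gripper's body presses on something with over 40 N, if the wrist force passes 120 N, or if a joint passes its speed limit or range.

ROBOT

A 6-joint arm with a two-finger parallel gripper is mounted at the origin on the work surface. World frame = base frame: x ahead of the robot, y to its left, z up, the work surface at z = 0. Lengths are in m, angles in degrees, forces in N, time in s.
With the tool pointing down it reaches from about 0.3 to 0.875 m from the base axis. Payload 4.2 kg.
Tool frame: the origin (TCP) lies on the centre line of the jaws, within the pads' length; the fingertips stand 14 mm ahead of it and the grasp point (between the pads) lies 5 mm behind it; z points along the fingers, y is the line along which they close (so a half turn about z gives the same grasp; the last joint's range is limited). The gripper opens to 85 mm and grips with 20 to 120 N. Pads are 22 mm wide; open, the fingers measure 114 mm over their backs; the gripper's body (76 mm by 85 mm) begins 54 mm behind the grasp point. The pads swing forward as they close: fully open they stand 13 mm farther back than shut.
Start: joints at [-68.755, 18.312, 89.639, -0, 72.044, -1.146], TCP at [0.219, -0.532, 0.245] pointing down, gripper open.
Joint ranges: [-177.97, 177.97], [-48.28, 115.42], [12.27, 149.76], [-77.06, 257.06], [2.81, 150.46], [-146.56, 146.56]. Speed limits (degrees/s): [147.25, 147.25, 180, 180, 180, 180].

INTERFACE

Orientations are given as a 3x3 rotation matrix whose columns are the frame's x, y, z axes.
In Python, from workcell import r gives the robot as it stands.
- The arm moves only by the tool jog_arm, never from a script. Its argument "commands" is text: rows parted by semicolons, each of 5 numbers parted by spaces: the opening, from 0 (shut) to 1 (fully open), then the shift along the tool's x, y, z normalised to -1 to 1, where 1 is 500 mm, then the turn about the tool's z normalised to -1 to 1, where 1 is pi/2 rad. In form: jaw tx ty tz turn; .... A call has 1 to 20 rows; each row is the pose to reach, as a shift and turn from the pose commanded when the call began, along the tool's axes at that moment; what a row does not reach only later rows make up. A row lasts 1/10 s, in which the tool goes at most 50 mm and 8.59 degrees, less where a joint would pass 70% of its speed; a pose out of reach is approached as far as the arm can. A call with a number of a shift or a turn outside -1 to 1 is refused whole. A call with a gripper value outside its range is refused whole. The fingers move at their own pace and stop on an object; the grip force is fixed at half the most. Time passes only in rows, so rows that repeat a pose let the fingers close. It gives the time, the measured TCP pose, the force, the opening and the grip force at its end, in the units of the state.
- r.state(): the state, without advancing time (a new reading comes with each control period).
- r.get_image(name): name is "scene" or "top" or "wrist"; returns the picture (480x640x3 uint8, red, green, blue); there is no depth.
- r.camera_model(name): a dict with "mtx" (3x3 intrinsics, pixels), "D" ([k1, k2, p1, p2, k3] as OpenCV has them; the pictures are not rectified), "R" (3x3) and "t" (3): a world point X has camera coordinates R X + t. Camera axes: x right, y down, z forward; pixel columns grow to the right and rows downward; lengths in m; the calibration is good to about 2 mm. A picture is of the moment at which its call begins: read the wrist's pose just before it. camera_model takes no time and is no camera call; for the wrist camera it gives the pose at the moment of the call.
- r.job_done(): hands the job in; it is judged then, once.
The state is a dict: "t": time; "q": joint angles; "dq": joint speeds; "joint_efforts": joint torques, N m; "eef_pos": TCP position; "eef_rot": TCP orientation; "contact_force": force on the tool from outside, world axes, zero at the start; "wrist_torque": the same for the moment, N m; "width": finger opening in m; "grip_force": force on a finger pad.
Only numpy, scipy, OpenCV 4.12 (cv2) and the standard library are available. Lean on these libraries where they do the work, as an engineer would, in place of code of your own. Each camera call takes 0.05 s, during which the arm holds its last target. There are 200 camera calls.

## Working session

There is one attempt and no reset: what is moved stays moved. The work goes in short steps, Python scripts to look and compute and a tool call to move; the robot and the scene stay as the last step left them, time stands still between calls to the robot, and variables do not carry over. Pictures are saved under pics/ and viewed, at most 13 in all, crops included, and the job is handed in when it is done.

Besides the shell and the picture viewer there is one more tool, called by a JSON object that holds its "name" and its "arguments". jog_arm: Moves the arm, as the interface text tells. Its arguments: {"type":"object","properties":{"commands":{"type":"string"}},"required":["commands"]}

```bash
mkdir -p pics; ls; cat > h.py <<'E'
import numpy as np, cv2
from workcell import r
def save(n,f):
    im=r.get_image(n); cv2.imwrite(f,im[:,:,::-1]); return im
def ray(n,uv,m=None):
    m=m or r.camera_model(n)
    K,D,R,t=[np.array(m[k],float) for k in("mtx","D","R","t")]
    p=cv2.undistortPoints(np.array(uv,float).reshape(-1,1,2),K,D).reshape(-1,2)
    d=np.c_[p,np.ones(len(p))]@R
    return -R.T@t,d
def onz(n,uv,z,m=None):
    c,d=ray(n,uv,m); return c+d*((z-c[2])/d[:,2])[:,None]
def proj(n,X,m=None):
    m=m or r.camera_model(n)
    K,D,R,t=[np.array(m[k],float) for k in("mtx","D","R","t")]
    return cv2.projectPoints(np.array(X,float).reshape(-1,3),cv2.Rodrigues(R)[0],t,K,D)[0].reshape(-1,2)
E
python3 - <<'E'
from h import *
a=save("scene","pics/scene.png");b=save("top","pics/top.png")
for n in("scene","top"):
    m=r.camera_model(n);print(n,np.array(m["mtx"]).round(1).tolist(),(-np.array(m["R"]).T@m["t"]).round(3),np.array(m["R"]).round(2).tolist())
s=r.state();print(s["t"],s["eef_pos"],np.array(s["eef_rot"]).round(3).tolist())
E
```

```text
pics
scene [[463.5, 0.0, 319.1], [0.0, 463.5, 244.2], [0.0, 0.0, 1.0]] [ 1.201 -0.439  0.61 ] [[0.53, 0.85, 0.01], [0.49, -0.29, -0.82], [-0.7, 0.44, -0.57]]
top [[596.4, 0.0, 326.5], [0.0, 596.4, 253.2], [0.0, 0.0, 1.0]] [ 0.456 -0.07   1.521] [[-0.0, -1.0, -0.0], [-1.0, 0.0, -0.08], [0.08, 0.0, -1.0]]
0.1 [ 0.2188969  -0.53127047  0.24455772] [[0.925, 0.381, -0.001], [0.381, -0.925, 0.002], [0.0, -0.002, -1.0]]
```

View pics/top.png

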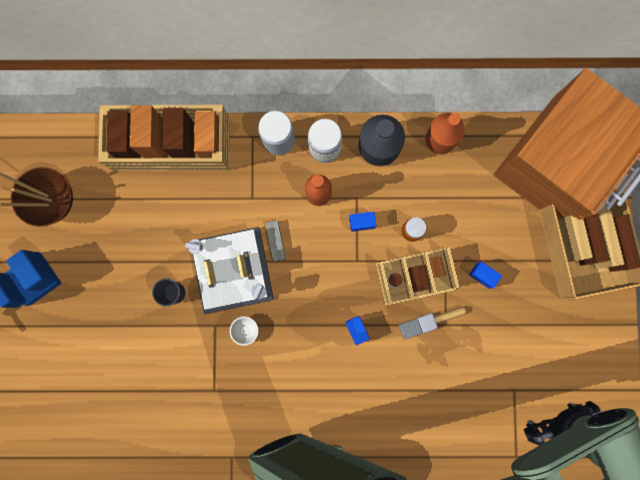

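View pics/scene.png

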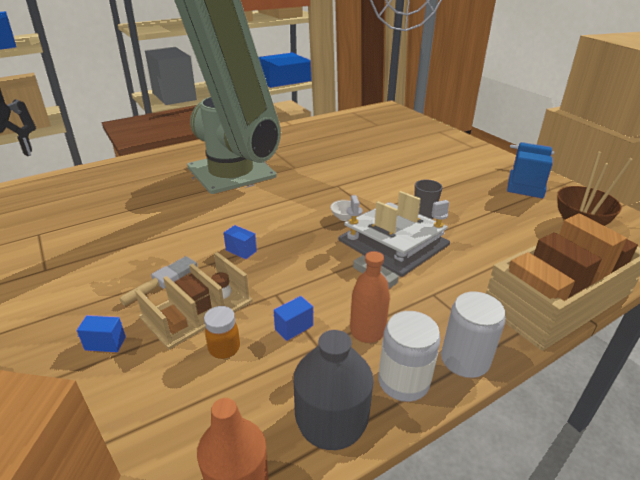

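The top view shows the stand at about (233,270), with knob A at (262,293) and knob B at (195,246). The rack is at (420,277), with the pot in the left slot (395,280), the dark box in the middle (420,275) and the offcut in the right (438,268). Three blue look-alikes are at (363,221), (487,274) and (358,330). I'll enlarge this area to confirm.

```bash
python3 - <<'E'
import cv2,numpy as np
t=cv2.imread("pics/top.png");s=cv2.imread("pics/scene.png")
R=lambda im,x,y,w,h:cv2.resize(im[y:y+h,x:x+w],(400,300),interpolation=cv2.INTER_CUBIC)
o=np.vstack([np.hstack([R(t,175,215,120,90+10),R(t,370,240,96,72)]),np.hstack([R(s,328,170,128,96),R(s,125,245,132,99)])])
cv2.imwrite("pics/m1.png",o)
E
```

```text
(no output)
```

View pics/m1.png

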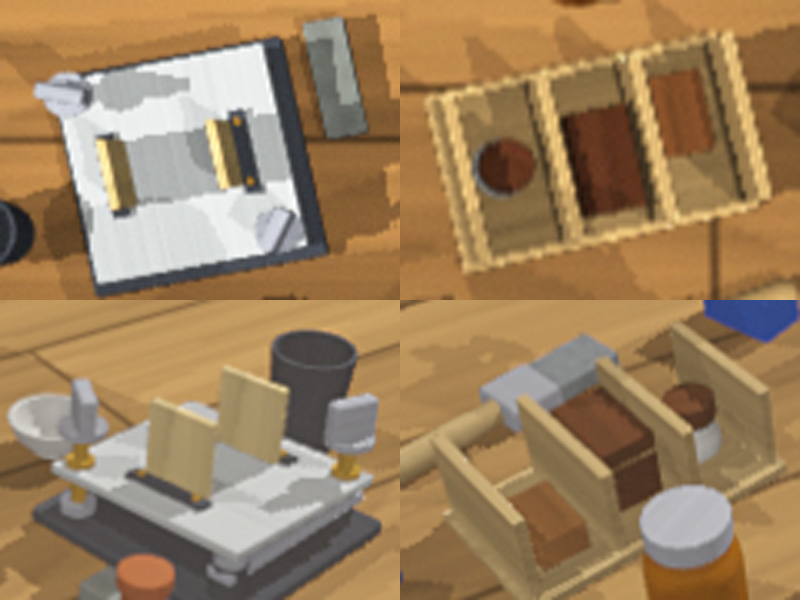

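The dark box with the pale line sits in the middle slot, at (420,275) in the top view. It is dark brown, not blue, so it fits the description. The offcut is a lower, lighter block and the pot is round.

```bash
python3 - <<'E'
from h import *
p=onz("top",[(258.4,228.3),(272.8,298.3),(204.4,312.3)],.012)
print(p.round(4)); 
a=p[0]-p[1];b=p[2]-p[1];c=(p[0]+p[2])/2
print("centre",c,"yaw x",np.degrees(np.arctan2(a[1],a[0])),np.degrees(np.arctan2(-b[0],b[1])),np.linalg.norm(a),np.linalg.norm(b))
# rack outline, top of partitions z=.068 corners in crop (370,240, scale .24)
q=[(370+.24*u,240+.24*v) for u,v in((432,97),(470,270),(768,198),(730,33))]
print("rack",onz("top",q,.068).round(4),onz("top",q,.068).mean(0))
q=[(370+.24*u,240+.24*v) for u,v in((563,120),(587,218),(652,205),(625,105))]
P=onz("top",q,.058);print("casket",P.round(4),P.mean(0))
for z,q in((.1,[(195,246),(187,246.5),(202,246)]),(.1,[(259,291),(253,299),(265,285)])): print("knob",onz("top",q,z).round(4).tolist())
for n,z,q in(("flask",.16,(318,183)),("tin",.085,(169,292)),("jar",.075,(415,229)),("stone",.02,(275,240)),("dish",.03,(244,331))): print(n,onz("top",[q],z).round(3))
m=r.camera_model("wrist");s=r.state();Rt=np.array(s["eef_rot"]);C=-np.array(m["R"]).T@m["t"]
print("cam in tool",Rt.T@(C-s["eef_pos"]),"axes",(np.array(m["R"])@Rt).round(3).tolist(),np.array(m["mtx"]).round(0).tolist(),m["D"])
E
```

```text
[[0.6486 0.1088 0.012 ]
 [0.4705 0.0713 0.012 ]
 [0.4358 0.2435 0.012 ]]
centre [0.54221558 0.17616823 0.012     ] yaw x 11.902418323202365 11.366867836690986 0.18201872973017544 0.1756869311268464
rack [[ 0.5536 -0.4237  0.068 ]
 [ 0.4527 -0.4434  0.068 ]
 [ 0.494  -0.6179  0.068 ]
 [ 0.5906 -0.5991  0.068 ]] [ 0.52271731 -0.52102853  0.068     ]
casket [[ 0.5405 -0.5029  0.058 ]
 [ 0.4828 -0.5153  0.058 ]
 [ 0.4903 -0.5536  0.058 ]
 [ 0.5492 -0.5396  0.058 ]] [ 0.51570291 -0.52783384  0.058     ]
knob [[0.5952, 0.25, 0.1], [0.594, 0.2692, 0.1], [0.5951, 0.2333, 0.1]]
knob [[0.487, 0.096, 0.1], [0.4681, 0.1101, 0.1], [0.5013, 0.0818, 0.1]]
flask [[ 0.735 -0.046  0.16 ]]
tin [[0.486 0.314 0.085]]
jar [[ 0.637 -0.281  0.075]]
stone [[0.618 0.066 0.02 ]]
dish [[0.39  0.141 0.03 ]]
cam in tool [ 0.07384478  0.00023965 -0.12872299] axes [[-0.0, 1.0, 0.0], [-0.956, -0.0, -0.295], [-0.295, -0.0, 0.956]] [[423.0, 0.0, 323.0], [0.0, 423.0, 231.0], [0.0, 0.0, 1.0]] [-0.0473801  0.         0.         0.         0.       ]
```

{"name": "jog_arm", "arguments": {"commands": "0.45 0.98 -0.976 0 -0.86;0.45 0.98 -0.976 0 -0.86;0.45 0.98 -0.976 0 -0.86;0.45 0.98 -0.976 0 -0.86;0.45 0.98 -0.976 0 -0.86;0.45 0.98 -0.976 0 -0.86;0.45 0.98 -0.976 0 -0.86;0.45 0.98 -0.976 0 -0.86;0.45 0.98 -0.976 0 -0.86;0.45 0.98 -0.976 0 -0.86;0.45 0.98 -0.976 0 -0.86;0.45 0.98 -0.976 0 -0.86;0.45 0.98 -0.976 0 -0.86;0.45 0.98 -0.976 0 -0.86;0.45 0.98 -0.976 0 -0.86;0.45 0.98 -0.976 0 -0.86;0.45 0.98 -0.976 0 -0.86;0.45 0.98 -0.976 0 -0.86;0.45 0.98 -0.976 0 -0.86"}}

```text
t: 2.0
eef_pos: [0.4859, 0.1051, 0.2455]
eef_rot: [[-0.168, 0.986, 0.0], [0.986, 0.168, -0.0], [-0.0, 0.0, -1.0]]
contact_force: [-1.1, -0.7, -0.3]
width: 0.0387
grip_force: 0.0
```

```bash
cat >> h.py <<'E'
import json
def snap(tag):
    m=r.camera_model("wrist"); save("wrist",f"pics/{tag}.png")
    json.dump({k:np.array(m[k]).tolist() for k in("mtx","D","R","t")},open(f"pics/{tag}.json","w"))
def cam(tag): return json.load(open(f"pics/{tag}.json"))
E
python3 -c "
from h import *
snap('w1');s=r.state();print(s['t'],s['eef_pos'],s['eef_rot'],s['width'])"
```

```text
2.05 [0.48594984 0.10524645 0.24548573] [[-1.68437370e-01  9.85712334e-01  2.16767577e-04]
 [ 9.85712349e-01  1.68437394e-01 -9.71120480e-05]
 [-1.32236309e-04  1.97313180e-04 -9.99999972e-01]] 0.03884773198042509
```

{"name": "jog_arm", "arguments": {"commands": "0.45 0 0.28 0 0;0.45 0 0.28 0 0;0.45 0 0.28 0 0;0.45 0 0.28 0 0;0.45 0 0.28 0 0"}}

```text
t: 2.55
eef_pos: [0.624, 0.1294, 0.2444]
eef_rot: [[-0.169, 0.986, -0.002], [0.986, 0.169, -0.0], [-0.0, -0.002, -1.0]]
contact_force: [0.2, 0.2, -0.4]
width: 0.0382
grip_force: 0.0
```

```bash
python3 -c "
from h import *
snap('w2');s=r.state();print(s['t'],s['eef_pos'],s['eef_rot'],s['width'])
a=cv2.imread('pics/w1.png');b=cv2.imread('pics/w2.png')
cv2.imwrite('pics/m2.png',cv2.resize(np.vstack([a[:400],b[:400]]),(480,600),interpolation=cv2.INTER_AREA))
"
```

```text
2.6 [0.62331081 0.1293993  0.24487643] [[-1.69388392e-01  9.85547716e-01 -1.80914253e-03]
 [ 9.85549372e-01  1.69387932e-01 -4.05618341e-04]
 [-9.33093174e-05 -1.85170632e-03 -9.99998281e-01]] 0.038707840649057294
```

View pics/m2.png

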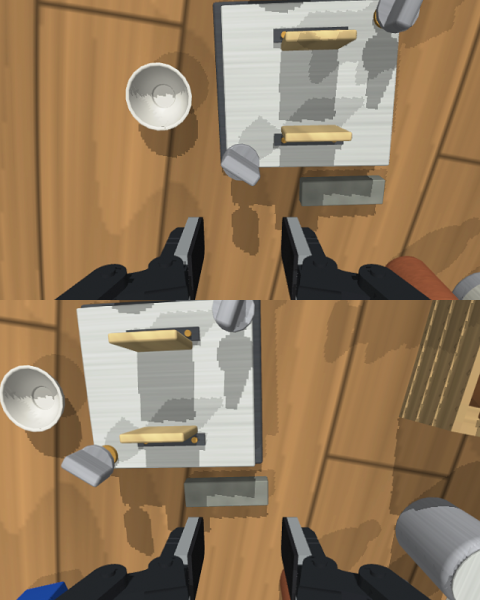

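The wrist views show the plate with both cheeks, knob A at lower left and knob B partly cut off at upper right. I'll shift the view a little so that all four edges are inside both pictures.

{"name": "jog_arm", "arguments": {"commands": "0.45 0.08 0 0 0;0.45 0.08 0 0 0;0.45 0.08 0 0 0"}}

```text
t: 2.9
eef_pos: [0.616, 0.1696, 0.246]
eef_rot: [[-0.171, 0.985, 0.0], [0.985, 0.171, -0.0], [-0.0, 0.0, -1.0]]
contact_force: [-0.2, -0.5, -0.0]
width: 0.0384
grip_force: 0.0
```

```bash
python3 -c "
from h import *
snap('w3')"
```

{"name": "jog_arm", "arguments": {"commands": "0.45 0 -0.28 0 0;0.45 0 -0.28 0 0;0.45 0 -0.28 0 0;0.45 0 -0.28 0 0;0.45 0 -0.28 0 0"}}

```text
t: 3.45
eef_pos: [0.4789, 0.1449, 0.2463]
eef_rot: [[-0.169, 0.986, 0.002], [0.986, 0.169, 0.0], [-0.0, 0.002, -1.0]]
contact_force: [0.4, 0.2, -0.3]
width: 0.0383
grip_force: 0.0
```

```bash
cat > edges.py <<'E'
from h import *
def quad(tag,c0):
    """refine plate corners c0 (TL,TR,BR,BL px) by edge line fits -> 4 corners"""
    im=cv2.imread(f"pics/{tag}.png");hsv=cv2.cvtColor(im,cv2.COLOR_BGR2HSV)
    ok=cv2.GaussianBlur(((hsv[...,1]<60)&(hsv[...,2]>105)).astype(np.float32),(3,3),0)
    c0=np.array(c0,float);L=[]
    rng=[(.1,.7),(.35,.9),(.08,.75),(.3,.92)]  # skip knobs: top, right, bottom(BR->BL), left(BL->TL)
    for i in range(4):
        a,b=c0[i],c0[(i+1)%4];d=(b-a)/np.linalg.norm(b-a);n=np.array([d[1],-d[0]]) # outward
        P=[]
        for s in np.linspace(*rng[i],50):
            o=a+s*(b-a);k=np.arange(-14,14,.5);q=(o+k[:,None]*n).astype(np.float32)
            v=cv2.remap(ok,q[:,0],q[:,1],cv2.INTER_LINEAR,borderMode=cv2.BORDER_REPLICATE)
            j=np.where((v[:-1]>=.5)&(v[1:]<.5))[0]
            if len(j): P.append(q[j[-1]]+.25*n)
        P=np.float32(P)
        for _ in range(3):
            f=cv2.fitLine(P,cv2.DIST_HUBER,0,.01,.01).ravel();e=(P-f[2:])@np.array([-f[1],f[0]]);P=P[abs(e)<max(1,1.5*np.median(abs(e)))]
        L.append((np.array([-f[1],f[0],f[1]*f[2]-f[0]*f[3]]),len(P),e.std()))
    print(tag,[(l[1],round(float(l[2]),2)) for l in L])
    out=[]
    for i in range(4):
        x=np.cross(L[i-1][0],L[i][0]);out.append(x[:2]/x[2])
    return np.array(out)
def tri(ta,pa,tb,pb):
    X=[]
    (c1,d1),(c2,d2)=ray("wrist",pa,cam(ta)),ray("wrist",pb,cam(tb))
    for u,v in zip(d1,d2):
        s=np.linalg.lstsq(np.c_[u,-v],c2-c1,rcond=None)[0];X.append((c1+s[0]*u+c2+s[1]*v)/2)
    return np.array(X)
def pose(X):
    """X: TL(x-,y+) TR(x+,y+) BR(x+,y-) BL(x-,y-)"""
    c=X.mean(0);ex=(X[1]+X[2]-X[0]-X[3]);ey=(X[0]+X[1]-X[2]-X[3]);n=np.cross(ex,ey);n/=np.linalg.norm(n)
    yaw=np.arctan2(ex[1],ex[0]);x=np.array([np.cos(yaw),np.sin(yaw),0]);y=np.array([-x[1],x[0],0])
    print("centre",c.round(4),"yaw",np.degrees(yaw).round(2),"sides",[np.linalg.norm(X[i]-X[i-1]).round(4) for i in range(4)])
    # tilt about stand y: slope of height along x ; about x: slope along y
    print("corners z",X[:,2].round(4),"dz/dx %.4f dz/dy %.4f"%(-n@x/n[2],-n@y/n[2]))
    return c,yaw
E
python3 - <<'E'
from edges import *
snap('w4');print(r.state()['t'])
A=cv2.imread('pics/w4.png');B=cv2.imread('pics/w3.png')
o=np.vstack([A[:400],B[:400]]);cv2.imwrite('pics/m3.png',cv2.resize(o,(480,600),interpolation=cv2.INTER_AREA))
E
```

```text
3.5
```

View pics/m3.png

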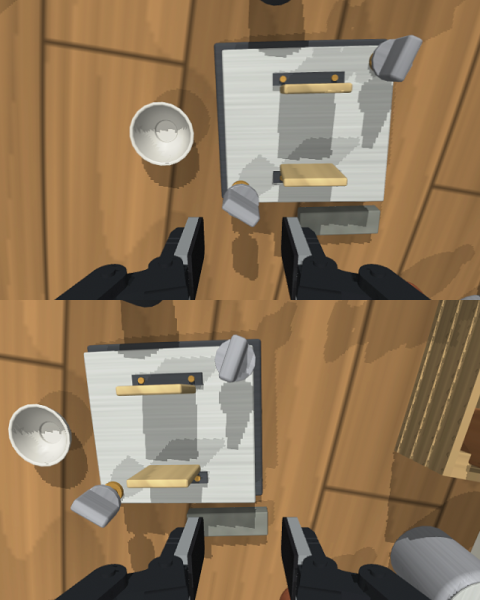

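```bash
python3 - <<'E'
from edges import *
s=4/3
a=quad('w4',np.array([(220,48),(393,40),(384,201),(229,202)])*s)
b=quad('w3',np.array([(85,52),(255,42),(256,202),(104,204)])*s)
print(a.round(1).tolist(),b.round(1).tolist())
X=tri('w4',a,'w3',b);print(X.round(4));c,yaw=pose(X)
T=lambda x,y:c[:2]+np.array([[np.cos(yaw),-np.sin(yaw)],[np.sin(yaw),np.cos(yaw)]])@[x,y]
for n,p in(("A",(-.07,-.065)),("B",(.07,.065))):
    w=T(*p);print(n,w.round(4),[proj("wrist",[*w,.112],cam(t)).round(1).tolist() for t in("w4","w3")])
A=cv2.imread('pics/w4.png');B=cv2.imread('pics/w3.png')
R=lambda im,x,y:cv2.resize(im[y:y+75,x:x+100],(400,300),interpolation=cv2.INTER_CUBIC)
cv2.imwrite('pics/m4.png',np.vstack([np.hstack([R(A,270,230),R(A,480,40)]),np.hstack([R(B,80,235),R(B,265,40)])]))
E
```

```text
w4 [(49, 0.38), (50, 0.29), (50, 0.35), (50, 0.29)]
w3 [(48, 0.36), (50, 0.38), (50, 0.14), (50, 0.28)]
[[295.0, 66.0], [528.5999755859375, 58.70000076293945], [511.1000061035156, 268.0], [302.8999938964844, 270.29998779296875]] [[110.30000305175781, 69.5999984741211], [336.3999938964844, 58.0], [340.20001220703125, 270.5], [136.8000030517578, 270.5]]
[[0.4406 0.2391 0.0425]
 [0.6061 0.2733 0.0533]
 [0.6377 0.1165 0.0592]
 [0.4715 0.0831 0.0504]]
centre [0.539  0.178  0.0513] yaw 11.51 sides [np.float64(0.1592), np.float64(0.1693), np.float64(0.1601), np.float64(0.1697)]
corners z [0.0425 0.0533 0.0592 0.0504] dz/dx 0.0579 dz/dy -0.0435
A [0.4833 0.1003] [[[320.1, 284.4]], [[117.4, 285.0]]]
B [0.5946 0.2557] [[[547.5, 76.5]], [[314.7, 76.3]]]
```

View pics/m4.png

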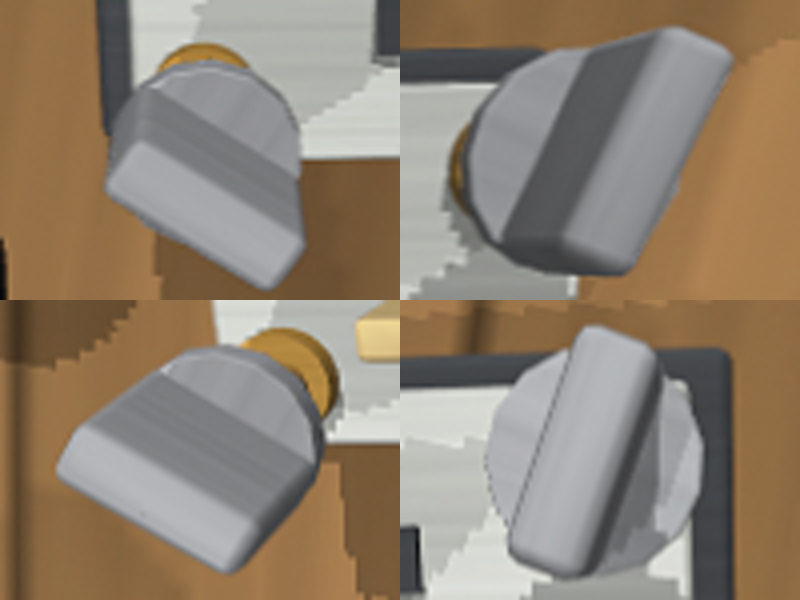

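```bash
python3 - <<'E'
from edges import *
q={"A w4":[(145,145),(305,240),(270,290),(108,190)],"A w3":[(85,125),(260,215),(230,270),(62,168)],
"B w4":[(275,25),(330,60),(235,270),(165,238)],"B w3":[(185,28),(245,40),(180,272),(115,250)]}
o={"A w4":(270,230),"B w4":(480,40),"A w3":(80,235),"B w3":(265,40)}
for k in q:
    P=onz("wrist",np.array(q[k])/4+o[k],.112,cam(k[2:]))
    if k[0]=="A": d=P[1]+P[2]-P[0]-P[3]
    else: d=P[0]+P[1]-P[2]-P[3]
    print(k,P.mean(0).round(4),"dir",np.degrees(np.arctan2(d[1],d[0])).round(1)%180)
s=r.state();print(s["eef_pos"],np.array(s["eef_rot"]).round(4).tolist(),s["q"])
E
```

```text
A w4 [0.4845 0.1007 0.112 ] dir 156.2
A w3 [0.485  0.1016 0.112 ] dir 156.9
B w4 [0.5919 0.2546 0.112 ] dir 78.8
B w3 [0.5921 0.2547 0.112 ] dir 82.1
[0.47995563 0.14516577 0.24613851] [[-0.1694, 0.9855, 0.0024], [0.9855, 0.1694, 0.0003], [-0.0001, 0.0025, -1.0]] [ 1.55269776e+01  1.15788388e+01  9.89179095e+01 -2.26220475e-02
  6.93641768e+01  5.78263991e+00]
```

{"name": "jog_arm", "arguments": {"commands": "0.45 -0.089 -0.007 0 -0.631;0.45 -0.089 -0.007 0.04 -0.631;0.45 -0.089 -0.007 0.08 -0.631;0.45 -0.089 -0.007 0.1 -0.631;0.45 -0.089 -0.007 0.12 -0.631;0.45 -0.089 -0.007 0.14 -0.631;0.45 -0.089 -0.007 0.14 -0.631;0.45 -0.089 -0.007 0.18 -0.631;0.45 -0.089 -0.007 0.23 -0.631;0.45 -0.089 -0.007 0.27 -0.631;0.45 -0.089 -0.007 0.292 -0.631;0.45 -0.089 -0.007 0.292 -0.631;0.45 -0.089 -0.007 0.292 -0.631"}}

```text
t: 4.8
eef_pos: [0.4846, 0.1012, 0.0996]
eef_rot: [[-0.918, 0.398, 0.001], [0.398, 0.918, 0.0], [-0.001, 0.0, -1.0]]
contact_force: [-0.1, 0.6, -0.0]
width: 0.0386
grip_force: 0.0
```

{"name": "jog_arm", "arguments": {"commands": "0 0 0 0 0;0 0 0 0 0;0 0 0 0 0;0 0 0 0 0;0 0 0 0 0;0 0 0 0 0"}}

```text
t: 5.4
eef_pos: [0.4842, 0.1009, 0.1004]
eef_rot: [[-0.918, 0.397, 0.002], [0.397, 0.918, -0.0], [-0.002, 0.0, -1.0]]
contact_force: [-0.1, -3.3, 6.3]
width: 0.0122
grip_force: 59.1
```

{"name": "jog_arm", "arguments": {"commands": "0 0 0 0 -0.06;0 0 0 0 -0.12;0 0 0 0 -0.18;0 0 0 0 -0.24;0 0 0 0 -0.3;0 0 0 0 -0.36;0 0 0 0 -0.42;0 0 0 0 -0.48;0 0 0 0 -0.54;0 0 0 0 -0.6;0 0 0 0 -0.66;0 0 0 0 -0.72;0 0 0 0 -0.78;0 0 0 0 -0.82;0 0 0 0 -0.82;0 0 0 0 -0.82"}}

```text
t: 7.0
eef_pos: [0.4843, 0.1001, 0.1004]
eef_rot: [[-0.637, -0.771, 0.002], [-0.771, 0.637, -0.002], [-0.0, -0.003, -1.0]]
contact_force: [0.1, -6.2, 6.6]
width: 0.0119
grip_force: 59.2
```

{"name": "jog_arm", "arguments": {"commands": "0.45 0 0 0 0;0.45 0 0 0 0;0.45 0 0 0 0;0.45 0 0 0 0;0.45 0 0 -0.08 0;0.45 0 0 -0.18 0;0.45 0 0 -0.24 0;0.45 0 0 -0.24 0"}}

```text
t: 7.8
eef_pos: [0.4861, 0.1018, 0.2239]
eef_rot: [[-0.638, -0.77, 0.01], [-0.77, 0.638, 0.002], [-0.008, -0.006, -1.0]]
contact_force: [0.3, 0.1, -0.5]
width: 0.0384
grip_force: 0.0
```

{"name": "jog_arm", "arguments": {"commands": "0.45 -0.375 0.03 0 0.83;0.45 -0.375 0.03 0 0.83;0.45 -0.375 0.03 0 0.83;0.45 -0.375 0.03 0 0.83;0.45 -0.375 0.03 0 0.83;0.45 -0.375 0.03 0 0.83;0.45 -0.375 0.03 0 0.83;0.45 -0.375 0.03 0 0.83;0.45 -0.375 0.03 0 0.83;0.45 -0.375 0.03 0 0.83"}}

```text
t: 8.8
eef_pos: [0.591, 0.2551, 0.2178]
eef_rot: [[-0.911, 0.412, -0.002], [0.412, 0.911, -0.001], [0.002, -0.002, -1.0]]
contact_force: [0.0, 0.6, -0.2]
width: 0.0383
grip_force: 0.0
```

{"name": "jog_arm", "arguments": {"commands": "0.45 0 0 0 0.83;0.45 0 0 0 0.83;0.45 0 0 0 0.83;0.45 0 0 0 0.83;0.45 0 0 0 0.83;0.45 0 0 0 0.83;0.45 0 0 0 0.83;0.45 0 0 0 0.83;0.45 0 0 0 0.83;0.45 0 0 0 0.83;0.45 0 0 0 0.83"}}

```text
t: 9.9
eef_pos: [0.5913, 0.2551, 0.2187]
eef_rot: [[0.153, 0.988, -0.001], [0.988, -0.153, -0.0], [-0.001, -0.001, -1.0]]
contact_force: [0.2, -0.2, -0.4]
width: 0.0386
grip_force: 0.0
```

{"name": "jog_arm", "arguments": {"commands": "0.45 0 0.005 0.08 0;0.45 0 0.005 0.16 0;0.45 0 0.005 0.21 0;0.45 0 0.005 0.237 0;0.45 0 0.005 0.237 0;0.45 0 0.005 0.237 0;0 0 0.005 0.237 0;0 0 0.005 0.237 0;0 0 0.005 0.237 0;0 0 0.005 0.237 0;0 0 0.005 0.237 0;0 0 0.005 0.237 0"}}

```text
t: 11.1
eef_pos: [0.596, 0.255, 0.1027]
eef_rot: [[0.157, 0.988, 0.005], [0.988, -0.157, 0.001], [0.002, 0.005, -1.0]]
contact_force: [4.0, -3.0, 6.6]
width: 0.0117
grip_force: 60.5
```

{"name": "jog_arm", "arguments": {"commands": "0 0 0 0 -0.06;0 0 0 0 -0.12;0 0 0 0 -0.18;0 0 0 0 -0.24;0 0 0 0 -0.3;0 0 0 0 -0.36;0 0 0 0 -0.42;0 0 0 0 -0.48;0 0 0 0 -0.54;0 0 0 0 -0.6;0 0 0 0 -0.62;0 0 0 0 -0.62;0 0 0 0 -0.62"}}

```text
t: 12.4
eef_pos: [0.5966, 0.2552, 0.1027]
eef_rot: [[-0.729, 0.684, 0.007], [0.684, 0.729, 0.002], [-0.004, 0.006, -1.0]]
contact_force: [6.0, 0.1, 5.7]
width: 0.0118
grip_force: 60.3
```

{"name": "jog_arm", "arguments": {"commands": "0.45 0 0 0 0;0.45 0 0 0 0;0.45 0 0 0 0;0.45 0 0 0 0;0.45 0 0 -0.08 0;0.45 0 0 -0.18 0;0.45 0 0 -0.28 0;0.45 0 0 -0.285 0;0.45 0 0 -0.285 0"}}

```text
t: 13.3
eef_pos: [0.5943, 0.255, 0.245]
eef_rot: [[-0.729, 0.685, 0.003], [0.685, 0.729, 0.001], [-0.001, 0.003, -1.0]]
contact_force: [0.7, 1.3, -0.2]
width: 0.0384
grip_force: 0.0
```

{"name": "jog_arm", "arguments": {"commands": "0.45 -0.149 -0.095 0 0.411;0.45 -0.149 -0.095 0 0.411;0.45 -0.149 -0.095 0 0.411;0.45 -0.149 -0.095 0 0.411;0.45 -0.149 -0.095 0 0.411;0.45 -0.149 -0.095 0 0.411;0.45 -0.149 -0.095 0 0.411"}}

```text
t: 14.0
eef_pos: [0.6151, 0.1691, 0.2415]
eef_rot: [[-0.171, 0.985, -0.003], [0.985, 0.171, -0.001], [-0.0, -0.003, -1.0]]
contact_force: [-0.3, -0.6, 0.4]
width: 0.0386
grip_force: 0.0
```

```bash
python3 -c "
from h import *
snap('v3');s=r.state();print(s['eef_pos'],s['eef_rot'][0])"
```

```text
[0.61522992 0.16911506 0.24194871] [-0.17112935  0.98524558 -0.00242744]
```

{"name": "jog_arm", "arguments": {"commands": "0.45 0 -0.28 0 0;0.45 0 -0.28 0 0;0.45 0 -0.28 0 0;0.45 0 -0.28 0 0;0.45 0 -0.28 0 0"}}

```text
t: 14.55
eef_pos: [0.4775, 0.1455, 0.2437]
eef_rot: [[-0.171, 0.985, 0.001], [0.985, 0.171, 0.0], [0.0, 0.001, -1.0]]
contact_force: [0.6, -0.2, -0.0]
width: 0.0379
grip_force: 0.0
```

```bash
cat > lev.py <<'E'
from edges import *
def lev(t4,t3):
    y=np.radians(11.5);R=np.array([[np.cos(y),-np.sin(y)],[np.sin(y),np.cos(y)]])
    W=np.c_[(R@np.array([(-.085,.08),(.085,.08),(.085,-.08),(-.085,-.08)]).T).T+[.5384,.1779],[.058]*4]
    a=quad(t4,proj("wrist",W,cam(t4)));b=quad(t3,proj("wrist",W,cam(t3)))
    return pose(tri(t4,a,t3,b))
E
python3 -c "
from lev import *
snap('v4');s=r.state();print(s['t'],s['eef_pos'],s['eef_rot'][0]);lev('v4','v3')"
```

```text
14.6 [0.47849455 0.14560506 0.24364874] [-0.17068629  0.985324    0.00167304]
v4 [(50, 0.3), (50, 0.32), (50, 0.3), (50, 0.29)]
v3 [(50, 0.31), (50, 0.34), (50, 0.31), (50, 0.3)]
centre [0.5392 0.1781 0.0582] yaw 11.48 sides [np.float64(0.1593), np.float64(0.1692), np.float64(0.1599), np.float64(0.1698)]
corners z [0.0579 0.0579 0.058  0.0591] dz/dx -0.0030 dz/dy -0.0042
```

The platform is level to within about 0.005 rad. Next is the box.

{"name": "jog_arm", "arguments": {"commands": "1 -0.73 -0.077 0 0;1 -0.73 -0.077 0 0;1 -0.73 -0.077 0 0;1 -0.73 -0.077 0 0;1 -0.73 -0.077 0 0;1 -0.73 -0.077 0 0;1 -0.73 -0.077 0 0;1 -0.73 -0.077 0 0;1 -0.73 -0.077 0 0"}}

```text
t: 15.5
eef_pos: [0.503, -0.2237, 0.2425]
eef_rot: [[-0.167, 0.986, -0.0], [0.986, 0.167, -0.0], [-0.0, -0.0, -1.0]]
contact_force: [0.3, 0.4, 0.1]
width: 0.0856
grip_force: 0.0
```

{"name": "jog_arm", "arguments": {"commands": "1 -0.73 -0.077 0 0;1 -0.73 -0.077 0 0;1 -0.73 -0.077 0 0;1 -0.73 -0.077 0 0;1 -0.73 -0.077 0 0;1 -0.73 -0.077 0 0;1 -0.73 -0.077 0 0;1 -0.73 -0.077 0 0;1 -0.73 -0.077 0 0;1 -0.73 -0.077 0 0;1 -0.73 -0.077 0 0"}}

```text
t: 16.6
eef_pos: [0.5272, -0.585, 0.2437]
eef_rot: [[-0.172, 0.985, 0.0], [0.985, 0.172, 0.001], [0.001, 0.0, -1.0]]
contact_force: [0.8, -0.4, -0.7]
width: 0.0853
grip_force: 0.0
```

```bash
python3 -c "
from h import *
snap('k1');s=r.state();print(s['t'],s['eef_pos'],s['eef_rot'][0])
p=proj('wrist',[.516,-.528,.058],cam('k1'))[0];print(p)
x,y=int(p[0])-100,max(0,int(p[1])-75)
im=cv2.imread('pics/k1.png')[y:y+150,x:x+200];print(x,y)
cv2.imwrite('pics/m5.png',cv2.resize(im,(800,600),interpolation=cv2.INTER_CUBIC))"
```

```text
16.65 [ 0.52704169 -0.5851183   0.24410054] [-1.72139449e-01  9.85072505e-01  4.12512986e-04]
[323.44865411 124.83431783]
223 49
```

View pics/m5.png

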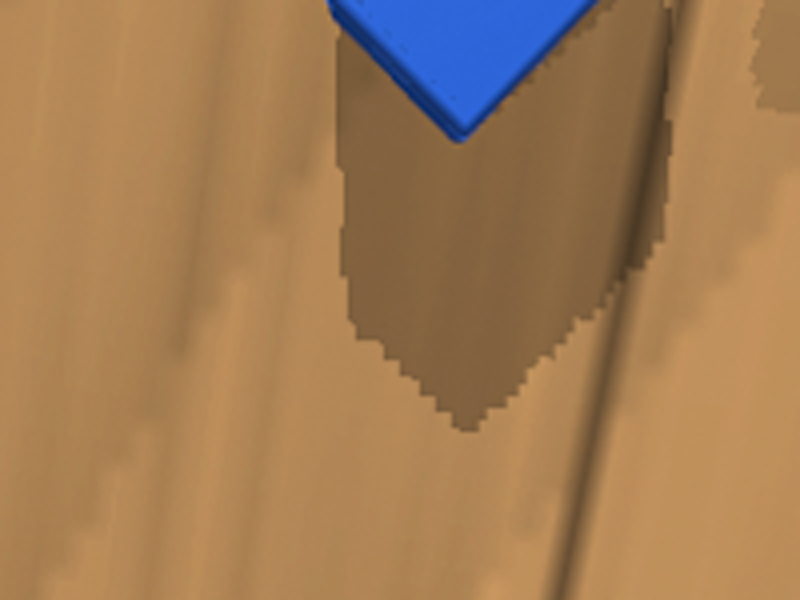

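I left the montage's 400-pixel offset out of the rack numbers. This picture shows only the bench and one of the blue look-alikes. I'll recompute.

```bash
python3 - <<'E'
from h import *
f=lambda L:[(370+.24*(u-400),240+.24*v) for u,v in L]
P=onz("top",f(((432,97),(470,270),(768,198),(730,33))),.068);print("rack",P.round(4).tolist(),P.mean(0))
P=onz("top",f(((563,120),(587,218),(652,205),(625,105))),.058);print("casket",P.round(4).tolist(),P.mean(0))
E
```

```text
rack [[0.5544, -0.1897, 0.068], [0.4533, -0.2108, 0.068], [0.4947, -0.385, 0.068], [0.5914, -0.3649, 0.068]] [ 0.52346125 -0.28759004  0.068     ]
casket [[0.5412, -0.2675, 0.058], [0.4835, -0.2808, 0.058], [0.491, -0.319, 0.058], [0.55, -0.3042, 0.058]] [ 0.51644335 -0.29288823  0.058     ]
```

{"name": "jog_arm", "arguments": {"commands": "1 0.459 0.08 0 0;1 0.459 0.08 0 0;1 0.459 0.08 0 0;1 0.459 0.08 0 0;1 0.459 0.08 0 0;1 0.459 0.08 0 0;1 0.459 0.08 0 0"}}

```text
t: 17.35
eef_pos: [0.5267, -0.3527, 0.2446]
eef_rot: [[-0.173, 0.985, 0.001], [0.985, 0.173, -0.001], [-0.002, 0.001, -1.0]]
contact_force: [0.1, 0.4, 0.1]
width: 0.085
grip_force: 0.0
```

```bash
python3 -c "
from h import *
snap('k2');s=r.state();print(s['t'],s['eef_pos'],s['eef_rot'][0])
p=proj('wrist',[.516,-.293,.058],cam('k2'))[0];print(p)
x,y=int(p[0])-120,max(0,int(p[1])-90)
im=cv2.imread('pics/k2.png')[y:y+180,x:x+240];print(x,y)
cv2.imwrite('pics/m6.png',cv2.resize(im,(800,600),interpolation=cv2.INTER_CUBIC))"
```

```text
17.4 [ 0.52663555 -0.35376649  0.24423426] [-0.17122525  0.98523122  0.00116483]
[324.53881371 120.55749799]
204 30
```

View pics/m6.png

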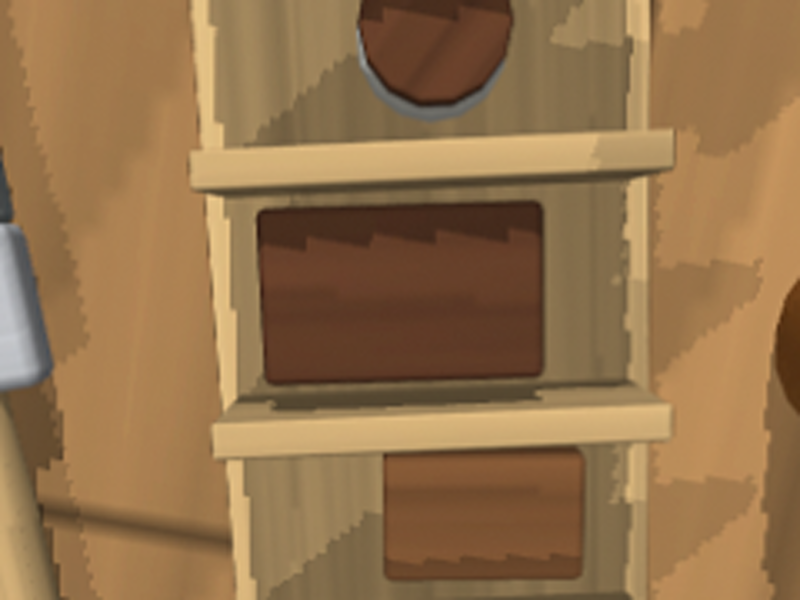

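The crop shows the dark box top at corners (259,210), (541,202), (541,376) and (267,383). The pot is in the slot above and the offcut in the slot below.

```bash
python3 - <<'E'
from h import *
P=onz("wrist",np.array([(259,210),(541,202),(541,376),(267,383)])*.3+[204,30],.058,cam("k2"))
d=P[1]+P[2]-P[0]-P[3];yaw=np.arctan2(d[1],d[0]);c=P.mean(0)
print(c,np.degrees(yaw),[np.linalg.norm(P[i]-P[i-1]).round(4) for i in range(4)])
s=r.state();R=np.array(s["eef_rot"]);y=np.degrees(np.arctan2(R[1,0],R[0,0]))
print("tool yaw",y,"shift",R.T@([*c[:2],.036]-np.array(s["eef_pos"]))/.5,"turn",-(np.degrees(yaw)+90-y)/90)
E
```

```text
[ 0.51574116 -0.29133848  0.058     ] 11.41983722099156 [np.float64(0.0366), np.float64(0.0603), np.float64(0.0367), np.float64(0.0605)]
tool yaw 99.85907746022959 shift [ 0.1273907  -0.00046808  0.41627059] turn -0.017341775119577425
```

{"name": "jog_arm", "arguments": {"commands": "1 0.08 0 0 -0.017;1 0.127 -0.001 0.06 -0.017;1 0.127 -0.001 0.14 -0.017;1 0.127 -0.001 0.22 -0.017;1 0.127 -0.001 0.28 -0.017;1 0.127 -0.001 0.33 -0.017;1 0.127 -0.001 0.37 -0.017;1 0.127 -0.001 0.4 -0.017;1 0.127 -0.001 0.42 -0.017;1 0.127 -0.001 0.42 -0.017;1 0.127 -0.001 0.42 -0.017"}}

```text
t: 18.5
eef_pos: [0.5155, -0.2924, 0.0336]
eef_rot: [[-0.196, 0.981, 0.001], [0.981, 0.196, -0.001], [-0.001, 0.001, -1.0]]
contact_force: [-0.2, -0.7, -0.2]
width: 0.0853
grip_force: 0.0
```

{"name": "jog_arm", "arguments": {"commands": "0 0 0 0 0;0 0 0 0 0;0 0 0 0 0;0 0 0 0 0;0 0 0 0 0;0 0 0 0 0"}}

```text
t: 19.1
eef_pos: [0.5161, -0.2922, 0.0346]
eef_rot: [[-0.196, 0.981, 0.002], [0.981, 0.196, -0.002], [-0.002, 0.002, -1.0]]
contact_force: [1.1, 0.7, 6.2]
width: 0.0612
grip_force: 66.4
```

{"name": "jog_arm", "arguments": {"commands": "0 0 0 -0.06 0;0 0 0 -0.14 0;0 0 0 -0.2 0;0 0.04 0.005 -0.24 0;0 0.12 0.016 -0.24 0;0 0.2 0.027 -0.24 0;0 0.28 0.037 -0.24 0;0 0.36 0.048 -0.24 0;0 0.44 0.059 -0.24 0;0 0.481 0.064 -0.22 0;0 0.481 0.064 -0.16 0;0 0.481 0.064 -0.1 0;0 0.481 0.064 -0.05 0;0 0.481 0.064 -0.02 0;0 0.481 0.064 0 0;0 0.481 0.064 0.01 0;0 0.481 0.064 0.014 0;0 0.481 0.064 0.015 0"}}

```text
t: 20.9
eef_pos: [0.4992, -0.0496, 0.0266]
eef_rot: [[-0.196, 0.981, -0.0], [0.981, 0.196, -0.0], [-0.0, -0.0, -1.0]]
contact_force: [-3.7, 2.0, 6.8]
width: 0.061
grip_force: 66.8
```

{"name": "jog_arm", "arguments": {"commands": "0 0 0 0 0;0 0 0 0 0"}}

```text
t: 21.1
eef_pos: [0.4993, -0.0496, 0.0266]
eef_rot: [[-0.196, 0.981, 0.0], [0.981, 0.196, -0.0], [-0.0, 0.0, -1.0]]
contact_force: [-2.7, 1.3, 6.3]
width: 0.0609
grip_force: 66.8
```

{"name": "jog_arm", "arguments": {"commands": "1 0 0 0 0;1 0 0 0 0;1 0 0 0 0;1 0 0 0 0;1 0 0 -0.06 0;1 0 0 -0.12 0;1 0 0 -0.16 0.09;1 0 0 -0.16 0.18;1 0 0 -0.16 0.27;1 0 0 -0.16 0.36;1 0 0 -0.16 0.45;1 0 0 -0.16 0.54;1 0 0 -0.16 0.63;1 0 0 -0.16 0.72;1 0 0 -0.16 0.81;1 0 0 -0.16 0.9;1 0 0 -0.16 0.99;1 0 0 -0.16 1;1 0 0 -0.16 1"}}

```text
t: 23.0
eef_pos: [0.4994, -0.0496, 0.1058]
eef_rot: [[0.98, 0.199, 0.0], [0.199, -0.98, -0.0], [0.0, 0.0, -1.0]]
contact_force: [-1.0, -0.1, 0.2]
width: 0.0854
grip_force: 0.0
```

```bash
python3 -c "
from h import *
snap('k3');s=r.state();print(s['t'],s['eef_pos'],s['eef_rot'])
cv2.imwrite('pics/m7.png',cv2.imread('pics/k3.png'))"
```

```text
23.05 [ 0.4993384  -0.049594    0.10574725] [[ 9.80081699e-01  1.98594721e-01  1.96796971e-06]
 [ 1.98594721e-01 -9.80081695e-01 -8.38836154e-05]
 [-1.47300721e-05  8.26036247e-05 -9.99999996e-01]]
```

View pics/m7.png

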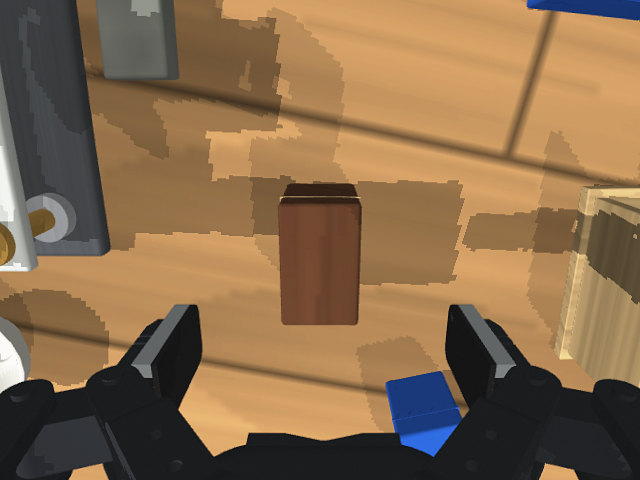

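The box stands upright on the bench, with its top face at about (278,203), (361,203), (357,325) and (281,325).

```bash
python3 - <<'E'
from h import *
P=onz("wrist",[(278,203),(361,203),(357,325),(281,325)],.05,cam("k3"));c=P.mean(0)
d=P[0]+P[1]-P[2]-P[3];print(c,np.degrees(np.arctan2(d[1],d[0])),[np.linalg.norm(P[i]-P[i-1]).round(4) for i in range(4)])
s=r.state();R=np.array(s["eef_rot"]);print(R.T@(c-s["eef_pos"]))
E
```

```text
[ 0.49821977 -0.04831596  0.05      ] 11.05130057897478 [np.float64(0.0615), np.float64(0.0372), np.float64(0.0615), np.float64(0.0374)]
[-0.00084172 -0.00147934  0.05574714]
```

{"name": "jog_arm", "arguments": {"commands": "1 -0.002 -0.002 0.06 0;1 -0.002 -0.002 0.11 0;1 -0.002 -0.002 0.143 0;1 -0.002 -0.002 0.143 0;0 -0.002 -0.002 0.143 0;0 -0.002 -0.002 0.143 0;0 -0.002 -0.002 0.143 0;0 -0.002 -0.002 0.143 0;0 -0.002 -0.002 0.143 0;0 -0.002 -0.002 0.143 0;0 -0.002 -0.002 0.143 0"}}

```text
t: 24.15
eef_pos: [0.4991, -0.0489, 0.0355]
eef_rot: [[0.981, 0.196, 0.003], [0.196, -0.981, -0.0], [0.002, 0.001, -1.0]]
contact_force: [-1.4, 0.5, 6.7]
width: 0.0374
grip_force: 61.6
```

{"name": "jog_arm", "arguments": {"commands": "0 0 0 -0.08 0;0 0 0 -0.16 0;0 0 0 -0.24 -0.09;0 0 0 -0.32 -0.18;0 0 0 -0.36 -0.27;0 0 0 -0.36 -0.36;0 0 0 -0.36 -0.45;0 0 0 -0.36 -0.54;0 0 0 -0.36 -0.63;0 0 0 -0.36 -0.72;0 0 0 -0.36 -0.81;0 0 0 -0.36 -0.9;0 0 0 -0.36 -0.99;0 0 0 -0.36 -1;0 0 0 -0.36 -1;0 0 0 -0.36 -1"}}

```text
t: 25.75
eef_pos: [0.498, -0.0488, 0.2142]
eef_rot: [[-0.194, 0.981, -0.0], [0.981, 0.194, -0.0], [-0.0, -0.0, -1.0]]
contact_force: [-0.4, -0.5, -2.0]
width: 0.0367
grip_force: 61.0
```

```bash
python3 - <<'E'
from h import *
s=r.state();R=np.array(s["eef_rot"]);y=np.degrees(np.arctan2(R[1,0],R[0,0]))
# measured plate: centre .5390,.1780, yaw 11.48
print(s["t"],s["eef_pos"],s["width"],s["grip_force"],"yaw",y,"turn",-(101.48-y)/90,(R.T@([.539,.178,.1]-np.array(s["eef_pos"]))/.5).round(4))
E
```

```text
25.75 [ 0.49799032 -0.04877848  0.21421034] 0.03670429836157264 60.99974870681763 yaw 101.2119823941533 turn -0.002977973398296759 [0.429  0.1687 0.2284]
```

{"name": "jog_arm", "arguments": {"commands": "0 0.08 0.032 0 -0.003;0 0.16 0.063 0 -0.003;0 0.24 0.095 0 -0.003;0 0.32 0.126 0 -0.003;0 0.38 0.15 0 -0.003;0 0.429 0.169 0 -0.003;0 0.429 0.169 0 -0.003;0 0.429 0.169 0.06 -0.003;0 0.429 0.169 0.09 -0.003;0 0.429 0.169 0.09 -0.003;0 0.429 0.169 0.09 -0.003"}}

```text
t: 26.85
eef_pos: [0.5391, 0.1776, 0.1696]
eef_rot: [[-0.2, 0.98, 0.0], [0.98, 0.2, -0.0], [-0.0, 0.0, -1.0]]
contact_force: [0.9, -0.6, -1.4]
width: 0.037
grip_force: 61.1
```

```bash
python3 - <<'E'
from h import *
snap('p1')
s=r.state();R=np.array(s["eef_rot"]);y=np.degrees(np.arctan2(R[1,0],R[0,0]))
print(s["t"],s["eef_pos"],s["width"],"yaw",y,"turn",-(101.48-y)/90,(R.T@([.5392,.1781,.0935]-np.array(s["eef_pos"]))/.5).round(4),s["contact_force"])
cv2.imwrite('pics/m8.png',cv2.imread('pics/p1.png'))
E
```

```text
26.9 [0.53948628 0.17782491 0.17021082] 0.03688911467626824 yaw 101.53559269828395 turn 0.000617696647599391 [ 0.0007 -0.0007  0.1534] [-0.26121529  0.29530256 -0.8009187 ]
```

View pics/m8.png

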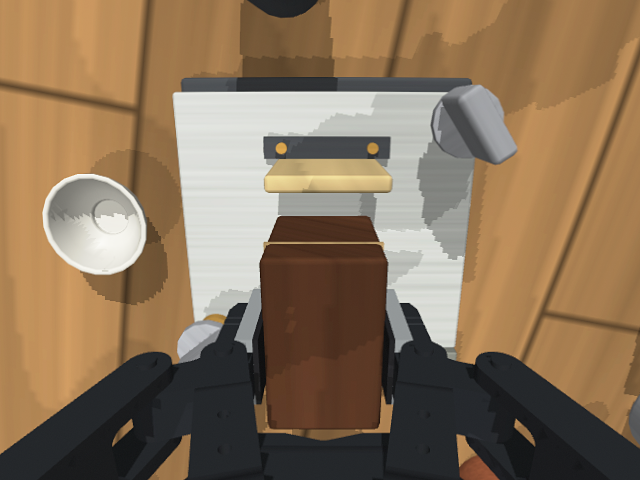

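The box hangs square over the gap. The cheek's inner top edge is at row 191 and the box's top edge at about row 257. One quick check across the gap.

```bash
python3 - <<'E'
from h import *
a=np.radians(101.48);y=np.array([np.cos(a),np.sin(a),0])
for n,z,q in(("box",.1847,(324,258)),("cheek",.118,(328,191)),("plate edge",.058,(322,93)),("box under",.1347,(324,216))):
    print(n,(onz("wrist",[q],z,cam("p1"))[0]-[.5392,.1781,0])@y)
E
```

```text
box 0.030928039403499353
cheek 0.03658779165487123
plate edge 0.07831180611412417
box under 0.029873632397759628
```

{"name": "jog_arm", "arguments": {"commands": "0 0 0 0.04 0;0 0 0 0.08 0;0 0 0 0.11 0;0 0 0 0.13 0;0 0 0 0.14 0;0 0 0 0.146 0;0 0 0 0.149 0;0 0 0 0.151 0;0 0 0 0.151 0"}}

```text
t: 27.8
eef_pos: [0.5391, 0.1782, 0.0941]
eef_rot: [[-0.201, 0.98, 0.001], [0.98, 0.201, 0.0], [-0.0, 0.001, -1.0]]
contact_force: [0.1, -0.4, -2.0]
width: 0.0372
grip_force: 61.1
```

{"name": "jog_arm", "arguments": {"commands": "0 0 0 0.001 0;0 0 0 0.002 0;0 0 0 0.003 0;0 0 0 0.003 0"}}

```text
t: 28.2
eef_pos: [0.5391, 0.1782, 0.0934]
eef_rot: [[-0.201, 0.98, 0.001], [0.98, 0.201, 0.0], [0.0, 0.001, -1.0]]
contact_force: [-1.4, -0.8, 5.2]
width: 0.0369
grip_force: 62.1
```

{"name": "jog_arm", "arguments": {"commands": "0.7 0 0 0 0;0.7 0 0 0 0;0.7 0 0 0 0;0.7 0 0 0 0;0.7 0 0 -0.03 0;0.7 0 0 -0.08 0;0.7 0 0 -0.15 0;0.7 0 0 -0.22 0;0.7 0 0 -0.28 0;0.7 0 -0.07 -0.3 0;0.7 -0.05 -0.14 -0.3 0;0.7 -0.05 -0.14 -0.3 0;0.7 -0.05 -0.14 -0.3 0;0.7 -0.05 -0.14 -0.3 0"}}

```text
t: 29.6
eef_pos: [0.4761, 0.14, 0.2423]
eef_rot: [[-0.201, 0.98, 0.001], [0.98, 0.201, 0.0], [0.0, 0.001, -1.0]]
contact_force: [-0.3, -0.3, 0.4]
width: 0.0598
grip_force: 0.0
```

```bash
python3 -c "
from h import *
snap('e4');print(r.state()['eef_pos'],r.state()['contact_force'])"
```

```text
[0.4762494  0.14005606 0.2421857 ] [ 0.22036061 -0.30337115 -0.2530348 ]
```

{"name": "jog_arm", "arguments": {"commands": "0.7 0 0.28 0 0;0.7 0 0.28 0 0;0.7 0 0.28 0 0;0.7 0 0.28 0 0;0.7 0 0.28 0 0"}}

```text
t: 30.15
eef_pos: [0.613, 0.1681, 0.2406]
eef_rot: [[-0.201, 0.98, -0.003], [0.98, 0.201, -0.001], [-0.0, -0.003, -1.0]]
contact_force: [-0.5, -0.0, -0.1]
width: 0.06
grip_force: 0.0
```

```bash
python3 -c "
from lev import *
snap('e3');lev('e4','e3');print(r.state()['t'])
A=cv2.imread('pics/e4.png');B=cv2.imread('pics/e3.png')
o=np.vstack([A[:400],B[:400]]);cv2.imwrite('pics/m9.png',cv2.resize(o,(480,600),interpolation=cv2.INTER_AREA))"
```

```text
e4 [(50, 0.34), (50, 0.24), (49, 0.14), (50, 0.31)]
e3 [(48, 0.34), (50, 0.34), (50, 0.13), (50, 0.31)]
centre [0.5388 0.1778 0.0581] yaw 11.61 sides [np.float64(0.1601), np.float64(0.1689), np.float64(0.1596), np.float64(0.1706)]
corners z [0.0592 0.0578 0.0579 0.0576] dz/dx -0.0035 dz/dy 0.0047
30.2
```

View pics/m9.png

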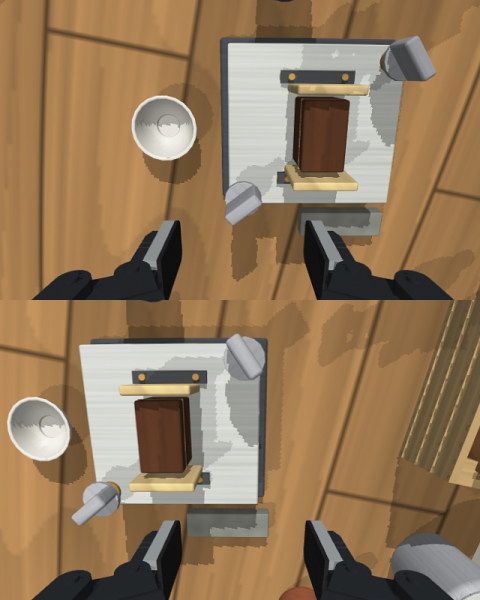

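The box stands between the cheeks, upright, central and square, and the platform tilt is still about 0.006 rad. The arm is clear, so I'm handing in.

```bash
python3 -c "
from workcell import r
print(r.job_done())"
```

```text
the job is handed in; nothing more can be done
None
```

I levelled the platform to about 0.006 rad, set the box upright and square in the middle of the gap between the cheeks, and handed the job in at about 30 s; the hand-in call gave no verdict.

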